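# Put the mixed-up coilover springs on their own dampers

## Task

The springs on these three dampers got mixed up. Put each spring on the damper whose seat ring and canister cap have its colour, fully down on its seat, and stand the one that has to wait upright on the black rubber pad meanwhile, wholly on the pad. Lower the springs, do not drop them, and leave the wrench, the hook spanner and the oil bottle where they are.

Things in the scene. Friction and masses are not known exactly. Their poses are not given: they have to be found in the camera images.
- spring_red_center (a point): Loose red coil spring standing upright, 60 mm outside, 44 mm inside diameter, 100 mm long, about 0.4 kg, stiff enough to be handled as a rigid tube. The point is on its axis half-way up (50 mm below its top); its z axis runs along the spring. At the start it stands on a damper of another colour, around that damper's body.
- spring_blue_center (a point): Loose blue coil spring standing upright, 60 mm outside, 44 mm inside diameter, 100 mm long, about 0.4 kg, stiff enough to be handled as a rigid tube. The point is on its axis half-way up (50 mm below its top); its z axis runs along the spring. At the start it stands on a damper of another colour, around that damper's body.
- spring_yellow_center (a point): Loose yellow coil spring standing upright, 60 mm outside, 44 mm inside diameter, 100 mm long, about 0.4 kg, stiff enough to be handled as a rigid tube. The point is on its axis half-way up (50 mm below its top); its z axis runs along the spring. At the start it stands on a damper of another colour, around that damper's body.
- seat_red (a point): Fixed upright damper with red seat ring, 82 mm wide. Point: centre of the ring's upper face, on the damper axis, 55 mm above the bench; z up. Its body, at most 32 mm wide, runs up through the spring's bore and ends 92 mm above the seat (8 mm under the top of a seated spring). Canister with red cap, 38 mm wide: axis 66 mm off along the point's +x, top 27 mm above the seat.
- seat_blue (a point): Fixed upright damper with blue seat ring, 82 mm wide. Point: centre of the ring's upper face, on the damper axis, 55 mm above the bench; z up. Its body, at most 32 mm wide, runs up through the spring's bore and ends 92 mm above the seat (8 mm under the top of a seated spring). Canister with blue cap, 38 mm wide: axis 66 mm off along the point's +x, top 27 mm above the seat.
- seat_yellow (a point): Fixed upright damper with yellow seat ring, 82 mm wide. Point: centre of the ring's upper face, on the damper axis, 55 mm above the bench; z up. Its body, at most 32 mm wide, runs up through the spring's bore and ends 92 mm above the seat (8 mm under the top of a seated spring). Canister with yellow cap, 38 mm wide: axis 66 mm off along the point's +x, top 27 mm above the seat.
- pad_top (a point): Empty black rubber pad with a grey border line, 130 x 130 mm, 8 mm thick, fixed to the bench. The point is the centre of its upper face; sides along its x and y. The free spot for the spring that has to wait.
- wrench: Combination wrench, steel, 170 mm long, lying flat on the bench along its x axis; loose, to be left alone. Origin under the middle of it.
- hookspanner: Dark hook (C) spanner, about 200 mm long, 6 mm thick, lying flat; loose, to be left alone. Origin on the bench where the straight 135 mm handle (towards its -x) meets the hook (towards +x).
- oil_center (a point): Grey oil bottle with black cap, 58 mm diameter, 150 mm tall, standing; loose, to be left alone. The point is at its centre, half-way up.

How it is judged:
By the outcome, as a careful person would: the job done as asked, in the order asked, and still so for the second after the job is handed in, with the robot touching nothing.
It also fails if it takes over 99 s, if anything falls off the work surface, if the arm or the gripper's body presses on something with over 40 N, if the wrist force passes 120 N, or if a joint passes its speed limit or range.

## Robot

A 6-joint arm with a two-finger parallel gripper is mounted at the origin on the work surface. World frame = base frame: x ahead of the robot, y to its left, z up, the work surface at z = 0. Lengths are in m, angles in rad, forces in N, time in s.
With the tool pointing down it reaches from about 0.325 to 0.775 m from the base axis. Payload 5.5 kg.
Tool frame: the origin (TCP) lies between the finger pads; the fingertips stand 8 mm ahead of it and the grasp point (between the pads) lies 11 mm behind it (tcp_to_tips is the distance from the TCP to the fingertips, in m); z points along the fingers, y is the direction in which the jaws open and shut (so a half turn about z gives the same grasp; the last joint's range is limited). The gripper opens to 88 mm and grips with 3 to 60 N. Pads are 20 mm wide; open, the fingers measure 115 mm over their backs; the gripper's body (75 mm by 178 mm) begins 61 mm behind the grasp point.
Start: joints at [-1.273, 0.091, 1.231, -0, 1.82, -0.057], TCP at [0.208, -0.563, 0.231] pointing down, gripper open.
Joint ranges: [-2.87, 2.87], [-0.86, 2.18], [0.17, 2.46], [-1.51, 4.65], [0.06, 2.69], [-2.65, 2.65]. Speed limits (rad/s): [2.57, 2.57, 3.01, 3.14, 3.14, 3.14].

## Interface

Orientations are given as a unit quaternion [w, x, y, z].
In Python, from bench import * gives the robot as it stands. Calls block until the motion is done:
- move_to(position, orientation): joint-space move of the TCP to a pose.
- move_l(position, speed=0.15, orientation=None): straight line of the TCP; orientation=None keeps the orientation; speed is the mean speed in m/s.
- movej(angles): joint-space move.
- gripper_open() and close(): open the fingers fully, or close them until they stop; the grip force is fixed at half the most.
- hold(seconds).
- inverse_kinematics(position, orientation): joint angles nearest the present ones, or None.
- state(): the state.
- get_image(name): name is "side" or "top"; returns a dict with "frame" (420x560x3 uint8, blue, green, red), "depth" (420x560 float32, m along the optical axis (not along the pixel's ray), 0 where there is no reading), "camera_matrix" (3x3 intrinsics, pixels), "view" (4x4, takes a point from world to camera coordinates). Camera axes: x right, y up, looking along -z (the intrinsics and any distortion apply to the point x, -y, -z); pixel columns grow to the right and rows downward; lengths in m; the calibration is good to about 2 mm. A picture is of the moment at which its call begins.
A pose or a line that the arm cannot do raises IKError and nothing moves.
- job_done(): hands the job in, once; it reports no verdict.
The state is a dict: "time": time; "joint_pos": joint angles; "dq": joint speeds; "joint_torque": joint torques, N m; "ee_pos": TCP position; "ee_rot": TCP orientation; "ft_force": force on the tool from outside, world axes, zero at the start; "moment": the same for the moment, N m; "finger_gap": finger opening in m.
Only numpy, scipy, OpenCV 4.12 (cv2) and the standard library are available. Lean on these libraries where they do the work, as an engineer would, in place of code of your own. Each camera call takes 0.05 s, during which the arm holds its last target.

## Working session

There is one attempt and no reset: what is moved stays moved. The work goes in short steps, each a Python script; the robot and the scene stay as the last script left them, time stands still between calls to the robot, and variables do not carry over. Pictures are saved under pics/ and viewed, and the job is handed in when it is done.

```bash
ls; mkdir -p pics
python3 - <<'E'
from bench import *
import cv2,numpy as np
s=state();print(s)
for n in("top","side"):
    g=get_image(n);cv2.imwrite(f"pics/{n}0.png",g["frame"]);np.savez(f"pics/{n}0.npz",**g)
    print(n,g["camera_matrix"],g["view"],g.keys())
E
```

```text
pics
{'time': 0.0, 'joint_pos': array([-1.27271670e+00,  9.18852669e-02,  1.23188267e+00, -2.16020151e-06,
        1.81979045e+00, -5.67086414e-02]), 'dq': array([ 0.00017302,  0.00126005, -0.00212035,  0.00174363,  0.00128759,
       -0.00062263]), 'joint_torque': array([-1.72840115e-03, -4.46441603e+01, -4.06451797e+01,  6.96022972e-02,
        2.90294399e-02, -1.37494194e-04]), 'ee_pos': array([ 0.20834611, -0.5623685 ,  0.22949287]), 'ee_rot': array([-9.75590818e-04,  9.84306450e-01,  1.76464859e-01, -1.19369360e-04]), 'ft_force': array([ 0.77461042, -0.55963024,  0.43159074]), 'moment': array([ 0.00086843, -0.0185915 ,  0.0207902 ]), 'finger_gap': 0.08763970804064229}
top [[437.60826503   0.         278.6393929 ]
 [  0.         437.60826503 213.38318024]
 [  0.           0.           1.        ]] [[-0.04318702 -0.99906204  0.00315117  0.01906985]
 [ 0.97816059 -0.04164121  0.2036366  -0.5620588 ]
 [-0.20331438  0.01187681  0.97904147 -1.09834333]
 [ 0.          0.          0.          1.        ]] dict_keys(['frame', 'depth', 'camera_matrix', 'view'])
side [[410.09926138   0.         271.11353063]
 [  0.         410.09926138 208.52795016]
 [  0.           0.           1.        ]] [[ 0.97120753 -0.23823078 -0.00142528 -0.50645205]
 [ 0.12557351  0.50682948  0.8528512  -0.1397698 ]
 [-0.20245303 -0.82847449  0.52215208 -0.83656328]
 [ 0.          0.          0.          1.        ]] dict_keys(['frame', 'depth', 'camera_matrix', 'view'])
```

View pics/top0.png

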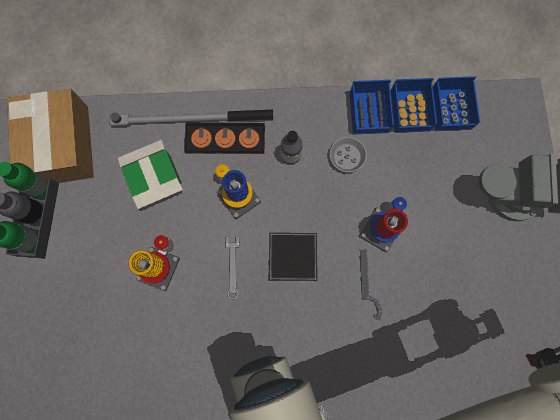

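View pics/side0.png

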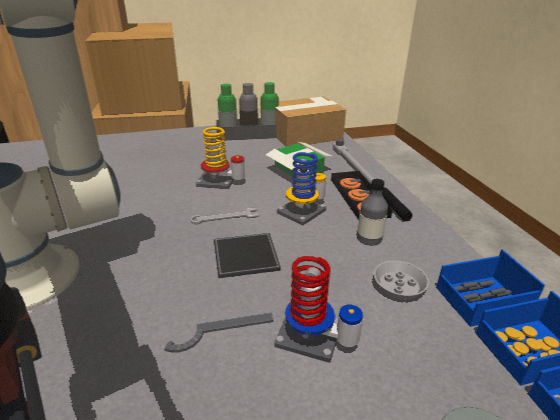

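```bash
cat > h.py <<'E'
import cv2,numpy as np
from scipy.optimize import least_squares
def cloud(g):
    d=g["depth"];K=g["camera_matrix"];V=g["view"]
    v,u=np.mgrid[:d.shape[0],:d.shape[1]]
    P=np.stack([(u-K[0,2])/K[0,0]*d,-(v-K[1,2])/K[1,1]*d,-d],-1)
    W=(P-V[:3,3])@V[:3,:3]
    W[d<=0]=np.nan
    return W
def masks(g):
    h=cv2.cvtColor(g["frame"],cv2.COLOR_BGR2HSV);H,S,Vv=[h[...,i].astype(int) for i in range(3)]
    ok=(S>150)&(Vv>50)
    return dict(red=ok&((H<8)|(H>172)),blue=ok&(H>105)&(H<130),yellow=ok&(H>18)&(H<32))
def circ(p,r):
    f=lambda c:np.hypot(p[:,0]-c[0],p[:,1]-c[1])-r
    s=least_squares(f,p[:,:2].mean(0),loss="soft_l1",f_scale=.002)
    return s.x,np.sqrt(np.mean(s.fun**2))
E
python3 - <<'E'
from h import *
for n in("top","side"):
    g=dict(np.load(f"pics/{n}0.npz"));W=cloud(g);M=masks(g)
    print(n,"bench z",np.nanmedian(W[230:250,180:220,2]) if n=="top" else np.nanmedian(W[150:180,130:160,2]))
    for c,m in M.items():
        p=W[m];p=p[~np.isnan(p[:,0])]
        p=p[(p[:,0]>.25)&(p[:,0]<.78)&(abs(p[:,1])<.5)]
        print(c,len(p),"zhist",np.histogram(p[:,2],np.arange(0,.2,.01))[0])
        for z0,z1,nm in((.147,.165,"sprtop"),(.075,.09,"cap"),(.045,.062,"ring")):
            q=p[(p[:,2]>z0)&(p[:,2]<z1)]
            if len(q)>5: print("  ",nm,len(q),q.mean(0).round(4),q.min(0).round(3),q.max(0).round(3))
E
```

```text
top bench z -0.00010983853259367117
red 719 zhist [  0   0   0   0   4 256  14  90  80   3  20  17  15  21  11 186   2   0
   0]
   sprtop 196 [ 0.5133 -0.2832  0.1545] [ 0.484 -0.313  0.148] [ 0.542 -0.255  0.161]
   cap 167 [0.4971 0.1919 0.0801] [ 0.481 -0.309  0.075] [0.53  0.318 0.09 ]
   ring 263 [0.4272 0.3092 0.0551] [ 0.397 -0.262  0.049] [0.498 0.357 0.062]
blue 554 zhist [  0   0   0   0   1 104  17  61  90  11  19  25  23  19  18 166   0   0
   0]
   sprtop 177 [0.6267 0.1023 0.154 ] [0.6   0.075 0.147] [0.656 0.132 0.159]
   cap 149 [ 0.5785 -0.2483  0.0808] [ 0.556 -0.338  0.075] [0.643 0.125 0.089]
   ring 106 [ 0.5018 -0.2753  0.0556] [ 0.476 -0.319  0.049] [0.603 0.099 0.06 ]
yellow 990 zhist [  2   2   0   0   3 241  35 107  95  45  57  51  53  53  42 204   0   0
   0]
   sprtop 226 [0.4387 0.3257 0.1537] [0.411 0.298 0.147] [0.468 0.355 0.16 ]
   cap 177 [0.6177 0.1794 0.081 ] [ 0.41  -0.322  0.075] [0.699 0.352 0.09 ]
   ring 251 [0.6016 0.1108 0.0552] [0.422 0.064 0.048] [0.654 0.342 0.062]
side bench z 0.0003608750027411054
red 1877 zhist [  2   0   0   0   1 16
[... 257 characters left out ...]
[ 0.397 -0.314  0.05 ] [0.537 0.352 0.062]
blue 1273 zhist [  0   0   0   1  24 554  57 261 131   9  42  10  46   5  34  99   0   0
   0]
   sprtop 102 [0.6276 0.0988 0.1531] [0.601 0.074 0.148] [0.655 0.128 0.156]
   cap 340 [ 0.5771 -0.2721  0.0801] [ 0.539 -0.339  0.075] [0.644 0.104 0.089]
   ring 591 [ 0.5173 -0.2915  0.0545] [ 0.477 -0.326  0.046] [0.652 0.112 0.062]
yellow 797 zhist [  3   0   0   1  13 206  62  91  65  34  44  35  51  24  60 107   0   0
   0]
   sprtop 129 [0.4407 0.3218 0.1525] [0.411 0.295 0.147] [0.468 0.357 0.157]
   cap 117 [0.589  0.1527 0.0813] [ 0.412 -0.323  0.075] [0.698 0.349 0.09 ]
   ring 234 [0.5979 0.1103 0.0548] [0.411 0.063 0.048] [0.666 0.345 0.062]
```

```bash
cat >> h.py <<'E'
def outer(p,c,lo,n=24):
    d=p[:,:2]-c;r=np.hypot(*d.T);a=np.floor((np.arctan2(d[:,1],d[:,0])+np.pi)/(2*np.pi)*n)
    o=[]
    for k in range(n):
        q=np.where((a==k)&(r>lo))[0]
        if len(q): o.append(p[q[np.argmax(r[q])]])
    return np.array(o)
SPR0=dict(red=(.513,-.284),blue=(.628,.103),yellow=(.440,.326))
ON=dict(red="blue",blue="yellow",yellow="red")
def near(W,m,c,r,z0,z1):
    p=W[m];p=p[~np.isnan(p[:,0])]
    return p[(np.hypot(p[:,0]-c[0],p[:,1]-c[1])<r)&(p[:,2]>z0)&(p[:,2]<z1)]
E
python3 - <<'E'
from h import *
for n in("top","side"):
    g=dict(np.load(f"pics/{n}0.npz"));W=cloud(g);M=masks(g);print(n)
    for c,c0 in SPR0.items():
        p=near(W,M[c],c0,.045,.147,.165); s,e=circ(p,.026)
        print("spring",c,s.round(4),"rms",e.round(4))
        k=ON[c]
        b=near(W,np.ones_like(M[c]),s,.014,.135,.165)
        if len(b)>4: print("   body top",len(b),((b.min(0)+b.max(0))/2).round(4),np.ptp(b,0).round(3))
        r=near(W,M[k],s,.056,.051,.059); o=outer(r,s,.034); x,e=circ(o,.0405)
        print("   ring",k,x.round(4),len(o),e.round(4))
        q=near(W,M[k],s,.11,.077,.087)
        q=q[np.hypot(*(q[:,:2]-s).T)>.045]
        y=(q.min(0)+q.max(0))[:2]/2;print("   cap",y.round(4),np.ptp(q,0).round(3),"dist",np.hypot(*(y-x)).round(4),"dir",np.degrees(np.arctan2(*(y-x)[::-1])).round(1))
    f=g["frame"].max(2)
    p=W[(f<60)&(W[...,2]>.004)&(W[...,2]<.012)&(abs(W[...,1])<.15)&(W[...,0]>.3)&(W[...,0]<.6)]
    print("pad",len(p),((p.min(0)+p.max(0))/2).round(4),cv2.minAreaRect((p[:,:2]*1000).astype(np.float32)))
    for nm,c in(("oil",(.71,-.03)),):
        p=near(W,np.ones(f.shape,bool),c,.07,.02,.2);print("oil",p.min(0),p.max(0))
E
```

```text
top
spring red [ 0.5127 -0.2834] rms 0.0021
   body top 58 [ 0.5154 -0.2835  0.1438] [0.022 0.022 0.011]
   ring blue [ 0.5162 -0.2845] 15 0.002
   cap [ 0.5718 -0.3209] [0.032 0.035 0.009] dist 0.0664 dir -33.2
spring blue [0.6275 0.103 ] rms 0.002
   body top 56 [0.6243 0.1047 0.1427] [0.02  0.022 0.013]
   ring yellow [0.625  0.1043] 17 0.0007
   cap [0.6802 0.1413] [0.035 0.034 0.008] dist 0.0664 dir 33.9
spring yellow [0.4386 0.3262] rms 0.0022
   body top 69 [0.437  0.3254 0.1424] [0.022 0.019 0.014]
   ring red [0.4358 0.3256] 17 0.0008
   cap [0.4975 0.2996] [0.034 0.034 0.008] dist 0.067 dir -22.9
pad 1849 [0.4929 0.0168 0.008 ] ((492.40673828125, 20.300979614257812), (248.64524841308594, 201.52700805664062), 86.71723937988281)
oil [ 0.71199494 -0.07491487  0.02008749] [ 0.7647022  -0.01645644  0.15369811]
side
spring red [ 0.5133 -0.2864] rms 0.0019
   body top 104 [ 0.5166 -0.2844  0.1428] [0.021 0.019 0.009]
   ring blue [ 0.5171 -0.2848] 18 0.0004
   cap [ 0.5713 -0.3213] [0.034 0.036 0.005] dist 0.0654 dir -33.9
spring blue [0.6286 0.1014] rms 0.0017
   body top 20 [0.6248 0.1019 0.1411] [0.02  0.017 0.011]
   ring yellow [0.6262 0.1034] 18 0.001
   cap [0.6819 0.1364] [0.032 0.033 0.006] dist 0.0647 dir 30.6
spring yellow [0.4407 0.3245] rms 0.0022
   body top 5 [0.439  0.3306 0.1454] [0.011 0.005 0.002]
   ring red [0.4365 0.3245] 14 0.0014
   cap [0.4978 0.2957] [0.031 0.027 0.005] dist 0.0677 dir -25.2
pad 1559 [ 0.4924 -0.0005  0.0078] ((493.1885681152344, 2.094268798828125), (220.00332641601562, 201.88531494140625), 87.08953857421875)
oil [ 0.7139082  -0.07725072  0.02012641] [ 0.77057069 -0.02890817  0.15128631]
```

```bash
cat >> h.py <<'E'
SEAT=dict(blue=(.5166,-.2846),yellow=(.6255,.104),red=(.4360,.3252))
PAD=(0,0)
def quat(x,y):
    a=(np.arctan2(y,x)+np.pi/2)/2
    return [0,np.cos(a),np.sin(a),0]
E
python3 - <<'E'
from h import *
for n in("top","side"):
    g=dict(np.load(f"pics/{n}0.npz"));W=cloud(g);f=g["frame"].max(2)
    m=((f<60)&(W[...,2]>.004)&(W[...,2]<.012)&(abs(W[...,1])<.15)&(W[...,0]>.3)&(W[...,0]<.6)).astype(np.uint8)
    k,l,st,ce=cv2.connectedComponentsWithStats(m);i=1+np.argmax(st[1:,4]);p=W[l==i]
    # grey border included by dilation & height
    print("pad",st[i],cv2.minAreaRect((p[:,:2]*1000).astype(np.float32)))
    q=W[(W[...,2]>.005)&(W[...,2]<.011)&(abs(W[...,0]-.445)<.09)&(abs(W[...,1]+.018)<.09)]
    print(len(q),q.min(0),q.max(0),cv2.minAreaRect((q[:,:2]*1000).astype(np.float32)))
from bench import inverse_kinematics
for x,y in [*SEAT.values(),(.445,-.02)]:
    for z in(.25,.114): print(x,y,z,inverse_kinematics([x,y,z],quat(x,y)))
E
```

```text
pad [ 272  235   43   43 1657] ((454.22998046875, -39.552215576171875), (114.30815887451172, 114.48604583740234), 87.49909210205078)
1860 [ 0.35532076 -0.10518137  0.00500038] [0.53442571 0.07059124 0.01099911] ((444.754150390625, -17.470603942871094), (177.5821075439453, 177.26307678222656), 0.774925172328949)
pad [ 218  235   58   37 1421] ((454.3115539550781, -37.25191879272461), (116.47392272949219, 114.0160140991211), 86.24925231933594)
2232 [ 0.38717115 -0.10746372  0.00500345] [0.5220391  0.02920952 0.01096906] ((454.8531494140625, -39.365943908691406), (133.2985076904297, 129.73184204101562), 86.87210083007812)
0.5166 -0.2846 0.25 [-5.61219357e-01  6.83012713e-02  1.22037530e+00 -4.44089210e-16
  1.85291609e+00 -5.76779153e-02]
0.5166 -0.2846 0.114 [-5.61219357e-01  7.19012139e-02  1.45712434e+00 -4.44089210e-16
  1.61256710e+00 -5.76779153e-02]
0.6255 0.104 0.25 [ 1.11113639e-01  1.90240163e-01  1.08804082e+00 -4.44089210e-16
  1.86331168e+00 -5.36461349e-02]
0.6255 0.104 0.114 [ 1.11113639e-01  1.90068360e-01  1.32873838e+00 -4.44089210e-16
  1.62278592e+00 -5.36461349e-02]
0.436 0.3252 0.25 [ 5.78303914e-01 -5.52408510e-02  1.34445060e+00 -4.44089210e-16
  1.85238290e+00 -6.25497528e-02]
0.436 0.3252 0.114 [ 5.78303914e-01 -5.13894128e-02  1.58125270e+00 -4.44089210e-16
  1.61172937e+00 -6.25497528e-02]
0.445 -0.02 0.25 [-1.21315347e-01 -3.19317748e-01  1.57604323e+00 -4.44089210e-16
  1.88486717e+00 -7.64017520e-02]
0.445 -0.02 0.114 [-1.21315347e-01 -3.28075747e-01  1.82352415e+00 -4.44089210e-16
  1.64614425e+00 -7.64017520e-02]
```

```bash
sed -i 's/^PAD=.*/PAD=(.4543,-.0385)/' h.py
cat >> h.py <<'E'
from bench import *
ZT=.25
def st(l):
    s=state();print(l,"t",round(s["time"],2),"p",s["ee_pos"].round(4),"f",s["ft_force"].round(1),"gap",round(s["finger_gap"],4))
    return s
def grab(x,y,z):
    move_to([x,y,ZT],quat(x,y)); move_l([x,y,z],.1); st("at"); close(); s=st("closed")
    return s
def lift(x,y,z=ZT):
    move_l([x,y,z],.12); hold(.2); return st("lifted")
def place(x,y,z):
    move_to([x,y,ZT],quat(x,y)); hold(.3); f0=st("above")["ft_force"][2]
    move_l([x,y,z+.006],.08)
    f0=st("pre")["ft_force"][2]
    zz=z+.006
    while zz>z-.004:
        zz-=.001; move_l([x,y,zz],.015); f=state()["ft_force"][2]
        if f-f0>5: break
    st(f"contact? zz={zz:.4f}")
def release(x,y):
    gripper_open(); st("open"); move_l([x,y,ZT],.12)
def snap(i):
    for n in("top","side"):
        g=get_image(n);cv2.imwrite(f"pics/{n}{i}.png",g["frame"]);np.savez(f"pics/{n}{i}.npz",**g)
E
python3 - <<'E'
from h import *
x,y=.513,-.2848
grab(x,y,.114); lift(x,y); snap(1)
E
```

```text
at t 3.13 p [ 0.5134 -0.285   0.115 ] f [ 0.7 -0.4 -0.5] gap 0.0877
closed t 3.68 p [ 0.5131 -0.2849  0.1141] f [-0.4 -0.3  0.3] gap 0.0601
lifted t 5.17 p [ 0.5128 -0.2847  0.2492] f [ 0.4  0.1 -4.1] gap 0.0602
```

View pics/side1.png

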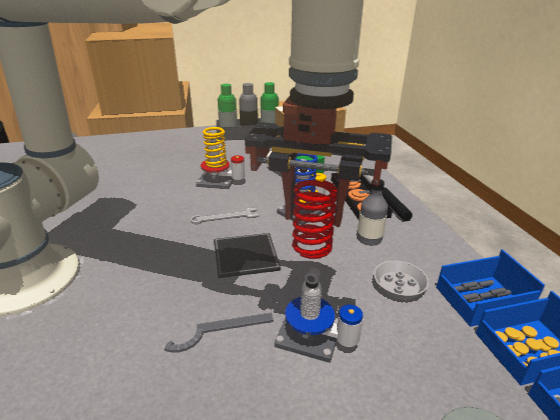

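The red spring (columns 293–335, rows 180–255) hangs upright in the jaws. The bare blue damper is at about (310, 310). Next I place the spring on the pad.

Run:
```python
from h import *
place(*PAD,.067); release(*PAD)
x,y=.628,.1025
grab(x,y,.114); lift(x,y); snap(2)
g=get_image("top");W=cloud(g);M=masks(g)
for n in("top","side"):
    g=dict(np.load(f"pics/{n}2.npz"));W=cloud(g);M=masks(g)
    for z0,z1 in((.098,.12),):
        p=near(W,M["red"],PAD,.06,z0,z1);print(n,len(p),circ(p,.026),np.median(p[:,2]),p[:,2].max())
```

```text
above t 6.56 p [ 0.4545 -0.0393  0.2498] f [-0.8  0.1 -3.1] gap 0.0597
pre t 8.92 p [ 0.4545 -0.0385  0.0734] f [ 0.6  1.2 -3.5] gap 0.0596
contact? zz=0.0660 t 10.67 p [ 0.4545 -0.0385  0.067 ] f [-3.2  0.6  5.3] gap 0.0601
open t 11.29 p [ 0.4543 -0.0385  0.0659] f [-0.6  0.7  0.3] gap 0.0882
at t 15.38 p [0.6285 0.1026 0.115 ] f [-0.2  0.6  0.3] gap 0.088
closed t 15.92 p [0.6285 0.1026 0.1143] f [2.9 0.9 0.7] gap 0.0599
lifted t 17.4 p [0.6278 0.1025 0.2492] f [ 0.3  0.3 -5.7] gap 0.0604
top 194 (array([ 0.45322097, -0.03785139]), np.float64(0.0021838386141506128)) 0.1075282813813021 0.1124558749079072
side 233 (array([ 0.45436245, -0.04013392]), np.float64(0.0019256168431571)) 0.10625011522720816 0.10967096094654032
```

```bash
python3 -c "
import cv2,numpy as np
a=cv2.imread('pics/side2.png');b=cv2.imread('pics/top2.png');cv2.imwrite('pics/c2.png',cv2.resize(np.hstack([a,b]),(800,300)))"
```

```text
(no output)
```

View pics/c2.png

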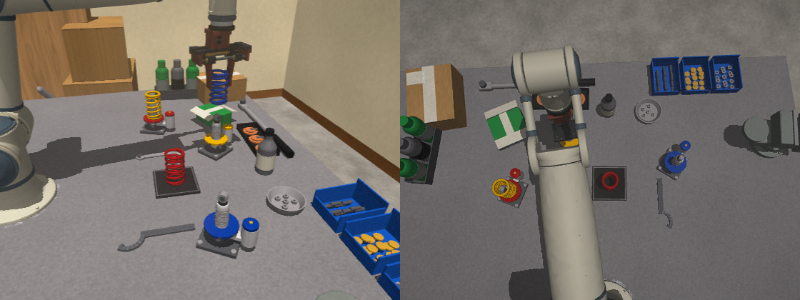

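The red spring stands centred on the pad, near (175, 168) in the left view, and the blue spring is lifted clear. With the blue damper bare, I re-measure its seat and then place the blue spring.

Run:
```python
from h import *
for n in("top","side"):
    g=dict(np.load(f"pics/{n}2.npz"));W=cloud(g);M=masks(g);s=SEAT["blue"]
    r=near(W,M["blue"],s,.05,.051,.059);o=outer(r,s,.034);print(n,"ring",circ(o,.0405),len(o))
    b=near(W,np.ones_like(M["red"]),s,.03,.135,.165);print("body",len(b),(b.min(0)+b.max(0))/2,np.ptp(b,0))
s=SEAT["blue"];place(*s,.114);release(*s)
x,y=.4392,.3256
grab(x,y,.114);lift(x,y);snap(3)
```

```text
top ring (array([ 0.51608153, -0.28370501]), np.float64(0.0009097695854651526)) 23
body 62 [ 0.51580201 -0.28351074  0.14259666] [0.02360548 0.02298821 0.01377816]
side ring (array([ 0.51716705, -0.28472851]), np.float64(0.0005032115037976768)) 21
body 152 [ 0.51768829 -0.28581189  0.14111014] [0.02478272 0.02243886 0.01213645]
above t 19.34 p [ 0.517  -0.284   0.2499] f [-0.4  0.  -4.6] gap 0.0601
pre t 21.12 p [ 0.5169 -0.2847  0.1207] f [ 0.2 -0.3 -4.4] gap 0.0605
contact? zz=0.1130 t 22.87 p [ 0.5168 -0.2847  0.1143] f [-2.6  1.3  3.9] gap 0.0601
open t 23.49 p [ 0.5166 -0.2846  0.1129] f [-0.1  0.1  0.5] gap 0.0879
at t 28.49 p [0.4396 0.3259 0.1149] f [-1.   0.2 -0.1] gap 0.0878
closed t 29.03 p [0.4395 0.3259 0.1144] f [1.4 1.5 0.4] gap 0.0605
lifted t 30.52 p [0.439  0.3255 0.2492] f [ 1.   0.5 -4. ] gap 0.0603
```

```bash
python3 -c "
import cv2,numpy as np
a=cv2.imread('pics/side3.png');b=cv2.imread('pics/top3.png');cv2.imwrite('pics/c3.png',cv2.resize(np.hstack([a,b]),(800,300)))"
```

```text
(no output)
```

View pics/c3.png

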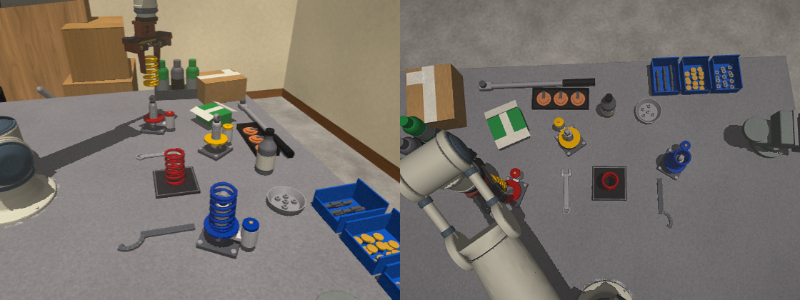

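The blue spring now sits on the blue seat, near (222, 208) in the left view. The yellow spring is lifted clear of the red damper. I check its target seat and continue.

Run:
```python
from h import *
for n in("top","side"):
    g=dict(np.load(f"pics/{n}3.npz"));W=cloud(g);M=masks(g);s=SEAT["yellow"]
    r=near(W,M["yellow"],s,.05,.051,.059);o=outer(r,s,.034);print(n,"ring",circ(o,.0405)[0],len(o))
    p=near(W,M["blue"],SEAT["blue"],.045,.147,.165);print("blue spring",circ(p,.026)[0],np.median(p[:,2]))
s=SEAT["yellow"];place(*s,.114);release(*s)
x,y=PAD
grab(x,y,.066);lift(x,y);snap(4)
for n in("top","side"):
    g=dict(np.load(f"pics/{n}4.npz"));W=cloud(g);M=masks(g);s=SEAT["red"]
    r=near(W,M["red"],s,.05,.051,.059);o=outer(r,s,.034);print(n,"ring",circ(o,.0405)[0],len(o))
```

```text
top ring [0.62531026 0.10431532] 24
blue spring [ 0.51647493 -0.28325242] 0.1547877215153711
side ring [0.62653715 0.10349049] 21
blue spring [ 0.5171602  -0.28612973] 0.15335098744429715
above t 32.03 p [0.6251 0.1051 0.2503] f [-0.4  0.8 -4.6] gap 0.0602
pre t 33.81 p [0.6258 0.104  0.1207] f [ 0.1 -0.1 -3.4] gap 0.0605
contact? zz=0.1130 t 35.56 p [0.6257 0.104  0.1143] f [-2.1  0.5  4.8] gap 0.0601
open t 36.18 p [0.6255 0.104  0.1129] f [ 0.5  0.7 -0.8] gap 0.0878
at t 40.36 p [ 0.4546 -0.0386  0.0666] f [-0.3 -0.3 -0.3] gap 0.0876
closed t 40.91 p [ 0.4544 -0.0385  0.0661] f [ 0.3  0.2 -0.4] gap 0.0601
lifted t 42.79 p [ 0.4542 -0.0385  0.2495] f [ 0.6  0.7 -4.3] gap 0.0598
top ring [0.43567742 0.32526056] 24
side ring [0.43686622 0.32390321] 21
```

```bash
python3 -c "
import cv2,numpy as np
a=cv2.imread('pics/side4.png');b=cv2.imread('pics/top4.png');cv2.imwrite('pics/c4.png',cv2.resize(np.hstack([a,b]),(800,300)))"
```

```text
(no output)
```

View pics/c4.png

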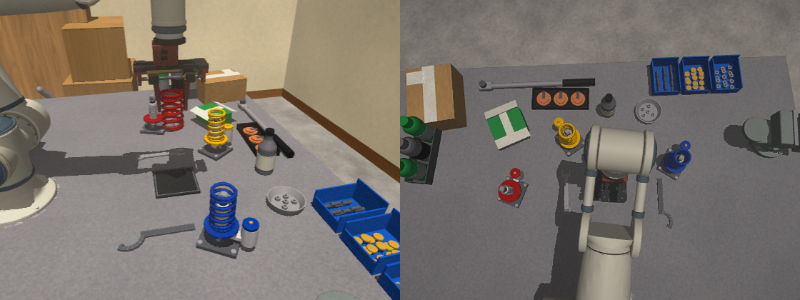

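The yellow spring is on the yellow seat, near (217, 130) in the left view. The red spring is lifted, and the red damper is bare.

```bash
python3 - <<'E'
from h import *
s=(.4362,.3247);place(*s,.114);release(*s)
move_to([.40,-.25,.30],quat(.40,-.25)); hold(.3); st("away"); snap(5)
a0=np.load("pics/top0.npz")["frame"].astype(int);a5=np.load("pics/top5.npz")["frame"].astype(int)
for n in("top","side"):
    g=dict(np.load(f"pics/{n}5.npz"));W=cloud(g);M=masks(g)
    for c in SEAT:
        p=near(W,M[c],SEAT[c],.045,.147,.165)
        if len(p)>8: print(n,c,circ(p,.026)[0].round(4),np.median(p[:,2]).round(4),p[:,2].max().round(4),"off",(circ(p,.026)[0]-SEAT[c]).round(4))
E
python3 -c "
import cv2,numpy as np
a=cv2.imread('pics/side5.png');b=cv2.imread('pics/top5.png');cv2.imwrite('pics/c5.png',cv2.resize(np.hstack([a,b]),(800,300)))
a=np.abs(cv2.imread('pics/top0.png').astype(int)-cv2.imread('pics/top5.png')).max(2)
s=np.abs(cv2.imread('pics/side0.png').astype(int)-cv2.imread('pics/side5.png')).max(2)
for n,im,r in (('wrench top',a,(235,300,222,242)),('oil top',a,(130,165,278,304)),('hook top',a,(248,320,355,385)),('wrench side',s,(205,225,190,260)),('oil side',s,(180,245,357,388)),('hook side',s,(310,355,165,275))):
  q=im[r[0]:r[1],r[2]:r[3]];print(n,(q>40).sum(),q.size)
"
```

```text
above t 44.55 p [0.4366 0.324  0.2502] f [ 0.5 -0.4 -3.7] gap 0.0598
pre t 46.33 p [0.4365 0.3249 0.1207] f [-0.2  0.5 -3.8] gap 0.0603
contact? zz=0.1120 t 48.33 p [0.4363 0.3248 0.1131] f [-1.7 -0.9  4.4] gap 0.0599
open t 48.95 p [0.4362 0.3247 0.1119] f [-0.3 -0.2  0.1] gap 0.0881
away t 52.62 p [ 0.4002 -0.2497  0.2999] f [ 0.1 -0.1 -0.7] gap 0.0877
top blue [ 0.5165 -0.2833] 0.1548 0.161 off [-0.0001  0.0013]
top yellow [0.6236 0.1045] 0.1539 0.1605 off [-0.0019  0.0005]
top red [0.4343 0.3238] 0.1535 0.159 off [-0.0017 -0.0014]
side blue [ 0.5172 -0.2863] 0.1534 0.1568 off [ 0.0006 -0.0017]
side yellow [0.625  0.1022] 0.1526 0.1569 off [-0.0005 -0.0018]
side red [0.4355 0.322 ] 0.1527 0.1569 off [-0.0005 -0.0032]
wrench top 0 1300
oil top 0 910
hook top 503 2160
wrench side 0 1400
oil side 0 2015
hook side 100 4950
```

View pics/c5.png

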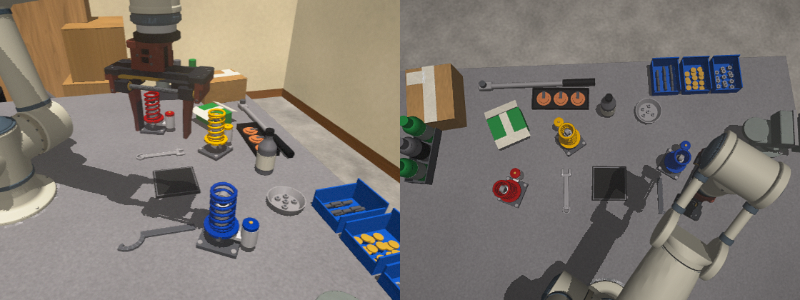

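All three springs sit on their own seats at the same top height as at the start. The hook spanner's pixel difference looks like the arm's shadow, so I check it in the earlier frames without shadow and then hand in.

Run:
```python
import cv2,numpy as np
for n,r in(("side",(310,355,165,275)),("top",(248,320,355,385))):
    for k in(3,4):
        d=np.abs(cv2.imread(f'pics/{n}0.png').astype(int)-cv2.imread(f'pics/{n}{k}.png')).max(2)[r[0]:r[1],r[2]:r[3]];print(n,k,(d>40).sum())
from bench import *
job_done();print(state()["time"])
```

```text
side 3 0
side 4 0
top 3 0
top 4 0
the job is handed in; nothing more can be done
the job is handed in; nothing more can be done
```

All three springs are on the dampers of their own colour. I handed the job in at about 53 s of the 99 s allowed.

**Order:** red went to the pad, where it stood upright within about 2 mm of the centre. Then blue went to the blue damper, yellow to the yellow damper, and red from the pad to the red damper. Each spring was lowered until the wrist felt contact (about 8–9 N) and only then released.

**Last checks:**
- **Seating:** all three spring tops are at z ≈ 0.153–0.155 m, the same as when seated at the start.
- **Centring:** the springs are within about 2 mm of the seat axes. The exception is red, which the side view puts about 3 mm off and the top view about 2 mm. That is inside the 6 mm clearance.
- **Wrench and oil bottle:** no pixel changes from the start in either view.
- **Hook spanner:** the final pictures differ at the hook spanner, where the arm's shadow falls. The two earlier pairs of pictures, taken after the blue and yellow placings, match the start. I did not get a shadow-free picture of it after the last placing, which was on the far side of the bench.

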